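Refit the blower's control card and spin its impeller free

TASK

Move the control card, which has a pull bar along its top, from the bench rack to the blower unit: slide it gently down the card guides, component side away from the impeller, until it is fully home, without letting it drop in. Then check that the impeller turns freely past the card: flick it lightly so that it spins on by itself, goes well over one full turn in all, and has run down to a stop, untouched, when you finish. Leave the other things on the bench where they are.

Things in the scene. Friction and masses are not known exactly. Their poses are not given: they have to be found in the camera images.
- blower_unit: Opened blower unit, fixed: grey sheet-metal tray 176 (x) x 124 (y) mm, top face 14 mm high. Origin at the centre of its underside, z up, x from the impeller end to the card end. Fan axis vertical at x = -28, y = 0. Behind the card (x 62 to 78) are a terminal strip 27 mm high and a capacitor 34 mm high; beside the impeller stand four guard stubs 26 mm high at x -81 and 21, y -54 and 54.
- guide_mouth (a point): Point midway between the tops of the two black card guides, 75 mm above the bench (x = 32, y = 0 in the unit's frame; axes as the unit's). The guides stand at y = +46 and -46 mm, their grooves facing each other, 5 mm wide in x and 93 mm from bottom to bottom in y, from the tray up to 66 mm above the bench; above that the mouth flares and takes a card up to 3 mm off line.
- card_seat (a point): Point at the bottom of the slot of the black edge connector between the guides (x = 32, y = 0, z = 20 mm in the unit's frame; axes as the unit's), where the middle of the card's lower edge stands when it is fully home. The slot is 66 mm long and 5.6 mm wide, its upper edge 29 mm above the bench. Nothing clamps the card: it stops hard on the slot's bottom.
- impeller (a joint): Angle of the impeller about its vertical axis, rad, anticlockwise from above; counts on over full turns, between -0.6 and 0.6 at the start. The middle of one blade lies in the direction of the unit's x axis turned by this value, the other four every 72 degrees. It runs freely with slight friction: left at 5 rad/s it makes about 2.5 turns in 7 s, at 10 rad/s about 7 turns in 11 s.
- impeller_hub (a point): Top centre of the hub, on the fan axis, 58 mm above the bench. Open fan wheel 100 mm across: dark hub 39 mm across, disc with its upper face 31.5 mm above the bench, on it five upright, slightly curved blades 3 mm thick, tops 53.5 mm above the bench, from 20 to 49 mm from the axis, outer ends swept about 5 mm clockwise. Rim to seated card: 8 mm. No housing round it.
- control_card: Loose control card standing upright in the rack: green board 90 mm wide (y), 72 mm high (z), 3 mm thick (x), 0.09 kg. Origin at the middle of its lower edge, z up, x to its component side. An aluminium pull bar, 12 mm thick (x), 60 mm long (y), lies centred along its top edge from z = 62 to 76 mm. Components stand up to 14 mm out, below z = 45 mm, on the +x side only.
- card_parts (a point): Point on the outer face of the black relay on the card's component side: x = 13.7, y = -10, z = 30 mm in the card's frame.
- card_rack: Fixed black bench rack for cards, 58 (x) x 122 (y) mm, with three pairs of grooves 18 mm apart, tops 51 mm high. Origin at the centre of its underside. The card stands in the middle groove with its lower edge at z = 10 mm and its component side to the rack's +x.
- screw_tin: Round open tin of screws, 71 mm across and 40 mm high, a bystander; origin at the centre of its underside.
- marker: Marker pen lying on the bench, 138 x 22 x 16 mm, a bystander; origin at the centre of its underside.
- feeler_gauge: Feeler gauge set lying on the bench, 100 x 20 x 14 mm, a bystander; origin at the centre of its underside.
- gauge_loose: Round pressure gauge lying on its back behind the unit, 87 x 64 x 29 mm, a bystander; origin at the centre of its underside.

How it is judged:
By the outcome, as a careful person would: the job done as asked, in the order asked, and still so for the second after the job is handed in, with the robot touching nothing.
It also fails if it takes over 72 s, if anything falls off the work surface, if the arm or the gripper's body presses on something with over 40 N, if the wrist force passes 120 N, or if a joint passes its speed limit or range.

ROBOT

A 7-joint arm with a two-finger parallel gripper is mounted at the origin on a cart in front of the work surface, level with it; the furniture and walls round the work are solid. World frame = base frame: x ahead of the robot, y to its left, z up, the work surface at z = 0. Lengths are in m, angles in rad, forces in N, time in s.
With the tool pointing down it reaches from about 0.425 to 0.95 m from the base axis. Payload 4.7 kg.
Tool frame: the origin (TCP) lies on the centre line of the jaws, within the pads' length; the fingertips stand robot.nose_length ahead of it and the grasp point (between the pads) lies 8 mm behind it (robot.nose_length is the distance from the TCP to the fingertips, in m); z points along the fingers, x is the direction in which the jaws open and shut, and the axes are right-handed (so a half turn about z gives the same grasp; the last joint's range is limited). The gripper opens to 85 mm and grips with 20 to 120 N. Pads are 22 mm wide; open, the fingers measure 114 mm over their backs; the gripper's body (76 mm by 85 mm) begins 54 mm behind the grasp point. The pads swing forward as they close: fully open they stand 13 mm farther back than shut.
Start: joints at [1.123, 0.469, -0.049, 1.532, 0.024, 1.141, -0.082], TCP at [0.275, -0.617, 0.242] pointing down, gripper open.
Joint ranges: [-2.59, 2.59], [-0.33, 1.99], [-1.39, 1.29], [0.1, 2.45], [-1.04, 4.18], [0.21, 1.99], [-2.66, 2.66]. Speed limits (rad/s): [2.57, 2.57, 3.14, 3.14, 3.14, 3.14, 3.14].

INTERFACE

Orientations are given as [roll, pitch, yaw] about the fixed x, y, z axes, in that order (R = Rz(yaw) Ry(pitch) Rx(roll)).
In Python, from plant import robot gives the robot as it stands. Calls block until the motion is done:
- robot.goto(position, orientation): joint-space move of the TCP to a pose.
- robot.move_straight(position, vel=0.15, attitude=None, contact_N=None): straight line of the TCP; attitude=None keeps the orientation; vel is the mean speed in m/s. With contact_N (N) it stops when the force on the tool has changed by that much, and returns True; else False.
- robot.move_joints(angles): joint-space move.
- robot.grip(opening, strength=None): opening from 0.0 (shut) to 1.0 (fully open); strength is the grip in N (None keeps the last); returns when the fingers have stopped.
- robot.sleep(seconds).
- robot.inverse_kinematics(position, orientation): joint angles nearest the present ones, or None.
- robot.sense(): the state.
- robot.grab_frame(name): name is "side" or "top" or "wrist"; returns a dict with "image" (400x640x3 uint8, red, green, blue), "range_z" (400x640 float32, m along the optical axis (not along the pixel's ray), 0 where there is no reading), "fx", "fy", "cx", "cy" (pixels), "R" (3x3) and "t" (3): a world point X has camera coordinates R X + t. Camera axes: x right, y down, z forward; pixel columns grow to the right and rows downward; lengths in m; the calibration is good to about 2 mm. A picture is of the moment at which its call begins.
A pose or a line that the arm cannot do raises robot.IKError and nothing moves.
- robot.close_job(): hands the job in, once; it reports no verdict.
The state is a dict: "t": time; "joint_pos": joint angles; "joint_velocities": joint speeds; "effort": joint torques, N m; "tcp_pos": TCP position; "tcp_rot": TCP orientation; "wrist_force": force on the tool from outside, world axes, zero at the start; "torque": the same for the moment, N m; "opening": opening from 0.0 (shut) to 1.0 (fully open).
Only numpy, scipy, OpenCV 4.12 (cv2) and the standard library are available. Lean on these libraries where they do the work, as an engineer would, in place of code of your own. Each camera call takes 0.05 s, during which the arm holds its last target.

## Working session

There is one attempt and no reset: what is moved stays moved. The work goes in short steps, each a Python script; the robot and the scene stay as the last script left them, time stands still between calls to the robot, and variables do not carry over. Pictures are saved under pics/ and viewed, and the job is handed in when it is done.

```bash
ls; mkdir -p pics; cat > h.py <<'E'
import numpy as np, cv2
from plant import robot
def save(f,n): cv2.imwrite('pics/'+n+'.png', f['image'][:,:,::-1])
def cloud(f):
    z=f['range_z']; v,u=np.mgrid[0:400,0:640]
    P=np.stack([(u-f['cx'])/f['fx']*z,(v-f['cy'])/f['fy']*z,z],-1)
    W=(P-f['t'])@f['R']; W[z<=0]=np.nan; return W
def proj(f,X):
    c=f['R']@np.asarray(X)+f['t']; return f['fx']*c[0]/c[2]+f['cx'], f['fy']*c[1]/c[2]+f['cy']
E
python3 - <<'E'
from h import *
s=robot.sense(); print(s['t'],s['tcp_pos'],s['tcp_rot'],s['wrist_force'],robot.nose_length)
for n in ['side','top','wrist']:
    f=robot.grab_frame(n); save(f,n+'0'); np.savez(''+n+'0.npz',**f)
    print(n,f['fx'],f['cx'],f['cy'],(-f['R'].T@f['t']).round(3),f['R'].round(2).tolist())
E
```

```text
pics
0.0 [ 0.27428581 -0.61614025  0.24126322] [ 3.14151880e+00  1.97125647e-03 -1.15194901e+00] [-0.61082531 -1.0250811  -0.02526897] 0.011
side 388.21216225459017 320.75329614852564 197.8254693318243 [0.408 0.892 0.718] [[-0.99, -0.15, -0.02], [-0.07, 0.57, -0.82], [0.13, -0.81, -0.57]]
top 393.72849334328725 309.9176559671406 199.5987480094314 [ 0.458 -0.005  1.109] [[0.02, -1.0, 0.02], [-1.0, -0.03, -0.09], [0.09, -0.02, -1.0]]
wrist 344.9652595442263 316.2620074722947 200.3318531649086 [ 0.348 -0.584  0.373] [[0.41, -0.91, -0.0], [-0.87, -0.39, 0.31], [-0.29, -0.12, -0.95]]
```

View pics/top0.png

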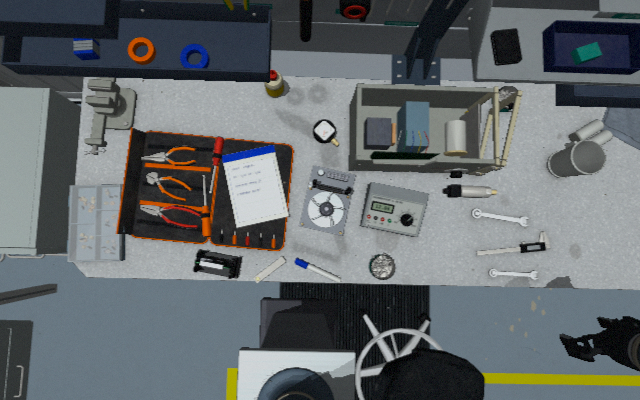

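View pics/side0.png

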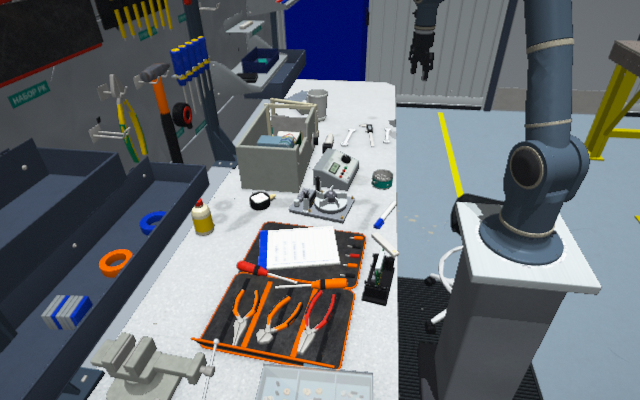

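```bash
python3 - <<'E'
from h import *
f=dict(np.load('top0.npz')); W=cloud(f)
for u,v in [(217,264),(325,210),(330,180),(331,187),(325,240),(305,205)]: print((u,v),W[v,u].round(3))
im=f['image'][:,:,::-1]
a=cv2.resize(im[150:290,180:400],None,fx=3.6,fy=3.6,interpolation=cv2.INTER_CUBIC); cv2.imwrite('pics/topz.png',a)
g=dict(np.load('side0.npz')); im=g['image'][:,:,::-1]
a=cv2.resize(im[160:320,270:430],None,fx=3.6,fy=3.6,interpolation=cv2.INTER_CUBIC); cv2.imwrite('pics/sidez.png',a)
E
```

```text
(217, 264) [0.383 0.209 0.085]
(325, 210) [ 0.53  -0.066  0.06 ]
(330, 180) [ 0.619 -0.082  0.012]
(331, 187) [ 0.597 -0.084  0.029]
(325, 240) [ 0.45  -0.072  0.002]
(305, 205) [ 0.546 -0.013  0.015]
```

View pics/topz.png

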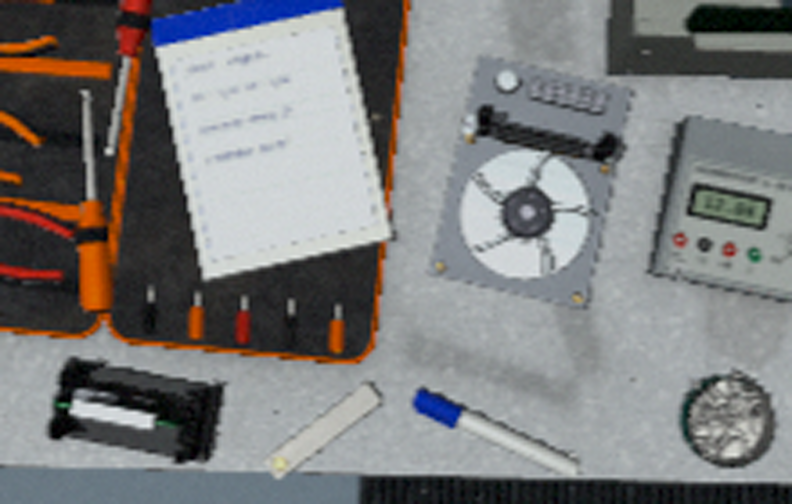

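View pics/sidez.png

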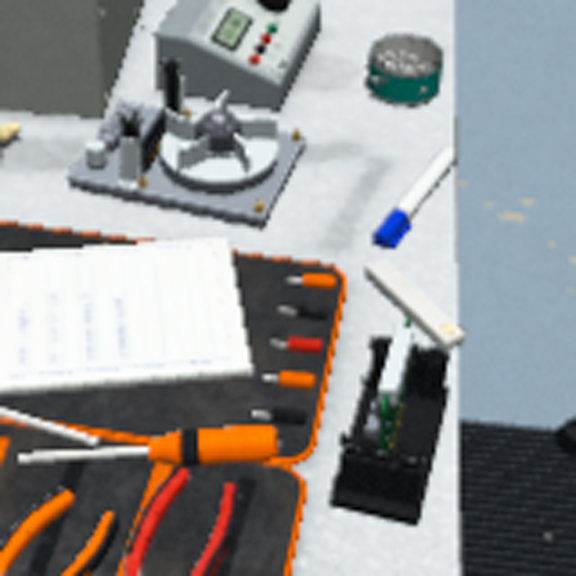

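```bash
python3 - <<'E'
from h import *
for p in [(0.55,-0.08,0.25),(0.39,0.21,0.2),(0.39,0.21,0.07),(0.40,0.21,0.3)]:
  for yaw in (-0.2,-0.2+np.pi):
    q=robot.inverse_kinematics(p,[np.pi,0,yaw]); print(p,yaw,None if q is None else np.round(q,2))
robot.goto([0.56,-0.15,0.24],[np.pi,0,-0.2])
f=robot.grab_frame('wrist'); save(f,'w1'); np.savez('w1.npz',**f); print(robot.sense()['t'],robot.sense()['wrist_force'])
E
```

```text
(0.55, -0.08, 0.25) -0.2 [ 0.52  0.32 -0.56  1.79  0.19  1.09 -0.31]
(0.55, -0.08, 0.25) 2.941592653589793 [ 0.92  0.52 -1.17  1.77  0.51  1.2   2.55]
(0.39, 0.21, 0.2) -0.2 [ 0.35  0.3  -1.08  2.06  0.33  0.96 -1.11]
(0.39, 0.21, 0.2) 2.941592653589793 [ 0.4   0.33 -1.16  2.06  0.37  0.98  1.99]
(0.39, 0.21, 0.07) -0.2 [ 0.2   0.55 -0.98  2.18  0.68  0.76 -1.44]
(0.39, 0.21, 0.07) 2.941592653589793 [ 0.32  0.66 -1.18  2.18  0.84  0.87  1.55]
(0.4, 0.21, 0.3) -0.2 [ 0.51  0.19 -1.2   1.91  0.2   1.17 -0.96]
(0.4, 0.21, 0.3) 2.941592653589793 [ 0.5   0.19 -1.18  1.91  0.19  1.16  2.18]
2.175 [-0.84398261 -0.79987984 -0.43941829]
```

View pics/w1.png

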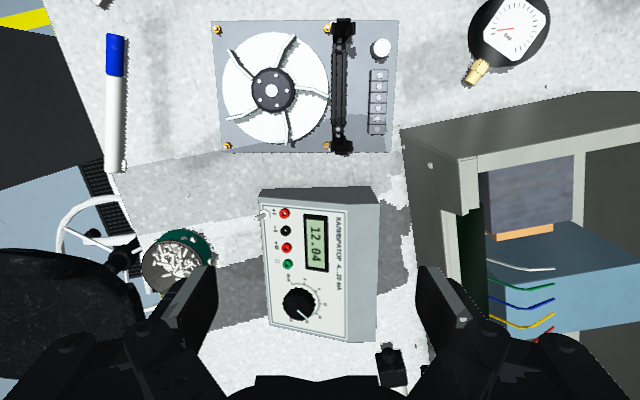

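```bash
python3 - <<'E'
from h import *
robot.goto([0.545,-0.13,0.15],[np.pi,0,-0.2])
f=robot.grab_frame('wrist'); save(f,'w2'); np.savez('w2.npz',**f); print(robot.sense()['t'],robot.sense()['tcp_pos'])
E
```

```text
2.6833 [ 0.54674436 -0.13097859  0.15163198]
```

View pics/w2.png

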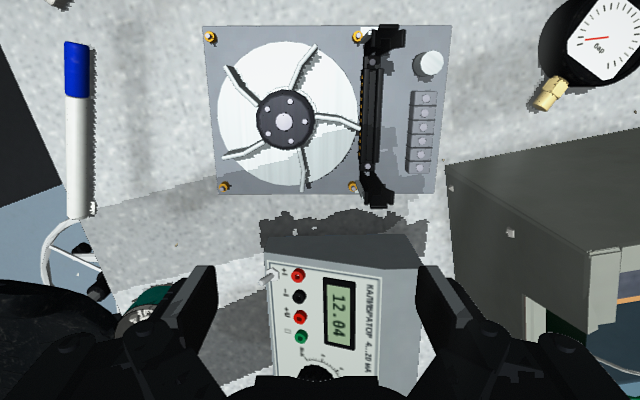

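```bash
cat >> h.py <<'E'
def ray(f,u,v,z):
    d=f['R'].T@np.array([(u-f['cx'])/f['fx'],(v-f['cy'])/f['fy'],1.]); c=-f['R'].T@f['t']
    return c+d*(z-c[2])/d[2]
def blobs(m,lo=5,hi=1e9):
    n,l,s,c=cv2.connectedComponentsWithStats(m.astype(np.uint8))
    return [(c[i].round(1),s[i].tolist()) for i in range(1,n) if lo<=s[i][4]<=hi]
def fit2(A,B):
    a=A-A.mean(0); b=B-B.mean(0); th=np.arctan2((a[:,0]*b[:,1]-a[:,1]*b[:,0]).sum(),(a*b).sum())
    R=np.array([[np.cos(th),-np.sin(th)],[np.sin(th),np.cos(th)]]); t=B.mean(0)-R@A.mean(0)
    return th,t,np.linalg.norm(A@R.T+t-B,axis=1)
E
python3 - <<'E'
from h import *
f=dict(np.load('w2.npz')); W=cloud(f)
hsv=cv2.cvtColor(f['image'],cv2.COLOR_RGB2HSV)
m=(hsv[...,0]>12)&(hsv[...,0]<32)&(hsv[...,1]>110)&(hsv[...,2]>60)
m[:, :190]=0; m[:,380:]=0; m[215:]=0
for b in blobs(m,8): print(b, W[int(b[0][1]),int(b[0][0])].round(3))
print('hub',ray(f,284,121,.058), W[121,284])
for u,v in [(383,38),(380,190),(372,120),(430,63),(300,160)]: print(u,v,W[v,u].round(4))
im=cv2.resize(f['image'][15:210,195:455,::-1],None,fx=3,fy=3,interpolation=cv2.INTER_CUBIC); cv2.imwrite('pics/w2z.png',im)
E
```

```text
(array([210. ,  36.3]), [205, 31, 10, 11, 56]) [ 0.498 -0.005  0.025]
(array([356.7,  36.5]), [352, 31, 11, 11, 61]) [ 0.594 -0.025  0.025]
(array([351.5, 185.2]), [348, 181, 9, 11, 46]) [ 0.574 -0.129  0.021]
(array([223.5, 185.6]), [219, 182, 9, 10, 48]) [ 0.476 -0.109  0.022]
hub [ 0.53742124 -0.06784693  0.058     ] [ 0.53739173 -0.06786626  0.05772652]
383 38 [ 0.6041 -0.0335  0.0661]
380 190 [ 0.59   -0.1238  0.0623]
372 120 [ 0.5973 -0.0827  0.0207]
430 63 [ 0.6395 -0.052   0.0324]
300 160 [ 0.5416 -0.0952  0.0537]
```

View pics/w2z.png

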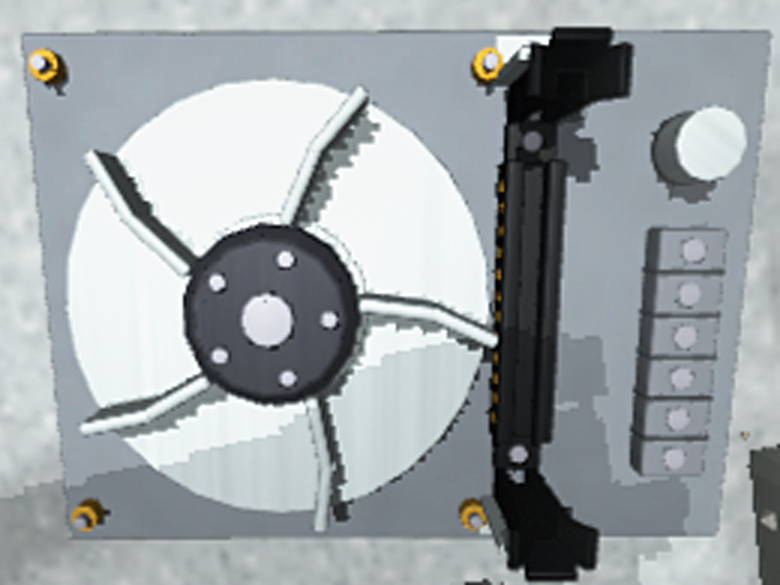

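```bash
python3 - <<'E'
from h import *
f=dict(np.load('w2.npz'))
z=lambda u,v:(195+u/3-.33,15+v/3-.33)
B=[ray(f,*z(*p),.026)[:2] for p in [(42,63),(489,65),(88,515),(474,514)]]+[ray(f,*z(267,320),.058)[:2]]
A=np.array([[-81,54],[21,54],[-81,-54],[21,-54],[-28,0]])/1e3
th,t,r=fit2(A,np.array(B)); print(th,t,r.round(4))
R=np.array([[np.cos(th),-np.sin(th)],[np.sin(th),np.cos(th)]])
for p,h in [((432,307),.0535),((322,150),.0535),((135,218),.0535),((145,405),.0535),((325,460),.0535)]:
    q=R.T@(ray(f,*z(*p),h)[:2]-t)-[-.028,0]; print(np.degrees(np.arctan2(q[1],q[0])), np.linalg.norm(q))
for n,P in [('guideflare',(580,60)),('g2',(560,545))]:
    print(n,(R.T@(ray(f,*z(*P),.075)[:2]-t)).round(4))
# connector screws z~.029+
for P in [(533,141),(518,454)]: print((R.T@(ray(f,*z(*P),.029)[:2]-t)).round(4))
np.savez('unit.npz',th=th,t=t)
print('seat',t+R@[.032,0])
# next view of rack
robot.move_straight([0.545,-0.13,0.26],vel=0.3)
robot.goto([0.41,0.14,0.22],[np.pi,0,-0.2])
robot.sleep(.2)
f=robot.grab_frame('wrist'); save(f,'w3'); np.savez('w3.npz',**f); print(robot.sense()['t'],robot.sense()['tcp_pos'])
E
```

```text
-0.1968702544841297 [ 0.56536585 -0.07296103] [0.0011 0.0019 0.0025 0.0019 0.0009]
2.544920087351352 0.0345312554975238
70.99448066882206 0.03496557048680312
144.53816510692977 0.034357876154233566
-145.91947706285637 0.03457216801220515
-71.0180775966046 0.03377448701793416
guideflare [0.0313 0.0469]
g2 [ 0.0327 -0.0454]
[0.0303 0.0362]
[ 0.03   -0.0361]
seat [ 0.59674772 -0.07922026]
4.6167 [0.41061691 0.13930933 0.21998542]
```

View pics/w3.png

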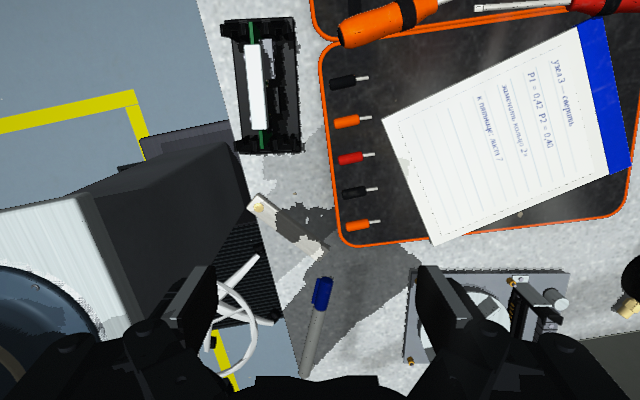

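```bash
python3 - <<'E'
from h import *
f=dict(np.load('w3.npz')); W=cloud(f)
m=(f['image'].min(2)>225); m[:, :232]=0; m[:,275:]=0; m[:30]=0; m[145:]=0
n,l,s,c=cv2.connectedComponentsWithStats(m.astype(np.uint8)); i=1+s[1:,4].argmax(); print(s[i],c[i])
v,u=np.where(l==i)
P=np.array([ray(f,a,b,.086)[:2] for a,b in zip(u,v)])*1000
r=cv2.minAreaRect(P.astype(np.float32)); print(r); print('depth',np.nanmedian(W[l==i],0), np.nanpercentile(W[l==i][:,2],[5,95]))
im=cv2.resize(f['image'][5:165,215:315,::-1],None,fx=3.6,fy=3.6,interpolation=cv2.INTER_CUBIC); cv2.imwrite('pics/w3z.png',im)
E
```

```text
[ 245   45   21   84 1166] [255.08576329  86.04202401]
((382.9828796386719, 226.41156005859375), (58.01895523071289, 10.277238845825195), 80.64608001708984)
depth [0.38314145 0.22785268 0.08561713] [0.08442406 0.08679416]
```

View pics/w3z.png

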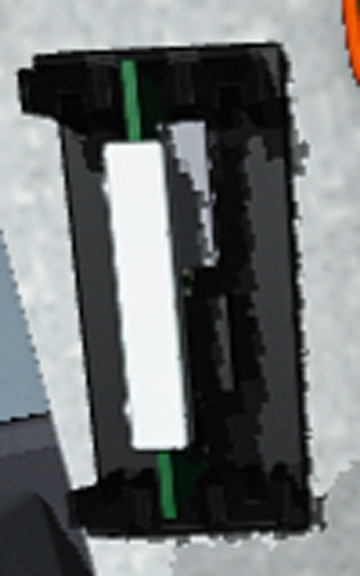

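```bash
python3 - <<'E'
from h import *
o=[np.pi,0,-0.163]
robot.grip(0.6,40)
robot.goto([0.383,0.2268,0.13],o)
robot.move_straight([0.383,0.2268,0.071],vel=0.08,contact_N=8)
s=robot.sense(); print(s['t'],s['tcp_pos'],s['tcp_rot'],s['wrist_force'])
print(robot.grip(0.0,40)); s=robot.sense(); print(s['t'],s['opening'],s['tcp_pos'],s['wrist_force'])
f=robot.grab_frame('side'); save(f,'s1'); a=f['image'][200:320,320:440,::-1]; cv2.imwrite('pics/s1z.png',cv2.resize(a,None,fx=4,fy=4))
E
```

```text
6.5167 [0.38324195 0.22709123 0.07127312] [-3.14108642e+00 -5.09666653e-04 -1.62876601e-01] [ 0.46469178  0.4799626  -0.36481106]
False
6.95 0.1301953030402561 [0.38259571 0.2270188  0.07141387] [-2.03401833e+00 -2.40246763e-03  4.43698658e+00]
```

View pics/s1z.png

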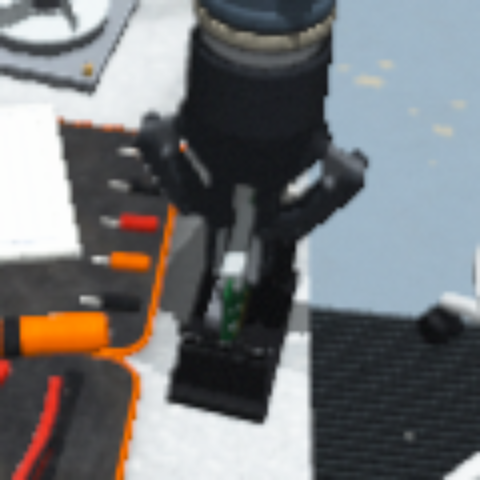

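```bash
python3 - <<'E'
from h import *
robot.move_straight([0.383,0.2268,0.135],vel=0.06)
robot.move_straight([0.383,0.2268,0.21],vel=0.15)
u=np.load('unit.npz'); th=float(u['th']); t=u['t']; R=np.array([[np.cos(th),-np.sin(th)],[np.sin(th),np.cos(th)]])
seat=t+R@[.032,0]; print(seat)
robot.move_straight([seat[0],seat[1],0.20],vel=0.2,attitude=[np.pi,0,th])
robot.sleep(0.4)
s=robot.sense(); print(s['t'],s['opening'],s['tcp_pos'],s['tcp_rot'],s['wrist_force'],s['torque'])
f=robot.grab_frame('side'); save(f,'s2'); np.savez('s2.npz',**f); a=f['image'][130:250,260:380,::-1]; cv2.imwrite('pics/s2z.png',cv2.resize(a,None,fx=4.8,fy=4.8,interpolation=cv2.INTER_CUBIC))
f=robot.grab_frame('wrist'); save(f,'w4'); np.savez('w4.npz',**f)
E
```

```text
[ 0.59674772 -0.07922026]
11.2833 0.12686613483662626 [ 0.59669551 -0.07912973  0.20004003] [ 3.14157083e+00 -1.19020713e-05 -1.96751914e-01] [-1.26904816 -0.56566529 -0.09168304] [-0.01699879 -0.04768071  0.03517987]
```

View pics/s2z.png

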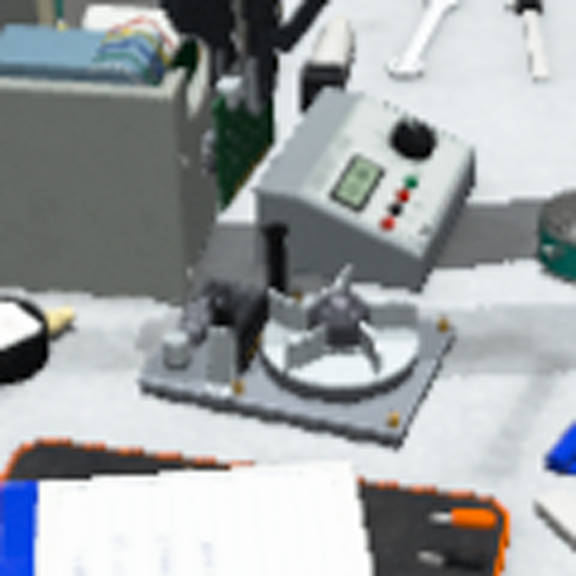

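View pics/w4.png

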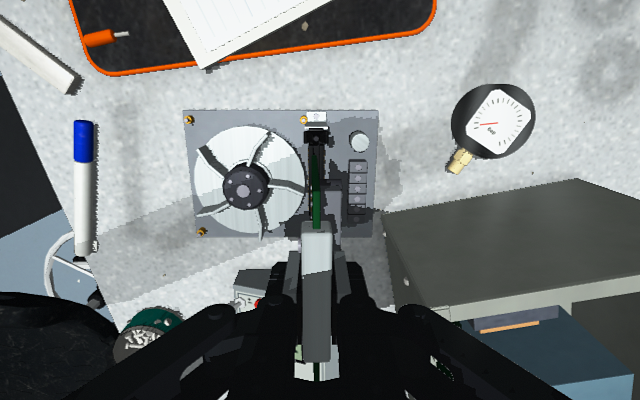

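```bash
python3 - <<'E'
from h import *
f=dict(np.load('w4.npz'))
a=f['image'][100:250,270:370,::-1]; cv2.imwrite('pics/w4z.png',cv2.resize(a,None,fx=4,fy=4,interpolation=cv2.INTER_CUBIC))
i=f['image'].astype(int); m=(i[...,1]>i[...,0]+15)&(i[...,1]>i[...,2]+8); m[:100]=0;m[250:]=0;m[:,:290]=0;m[:,340:]=0
for v in range(130,240,5):
    u=np.where(m[v])[0]; print(v,u.min() if len(u) else None,u.max() if len(u) else None, end='; ')
E
```

```text
130 None None; 135 None None; 140 None None; 145 None None; 150 None None; 155 312 315; 160 312 316; 165 312 316; 170 312 317; 175 312 317; 180 312 318; 185 312 318; 190 312 319; 195 312 319; 200 312 319; 205 313 319; 210 312 319; 215 312 319; 220 312 319; 225 313 319; 230 None None; 235 None None;
```

View pics/w4z.png

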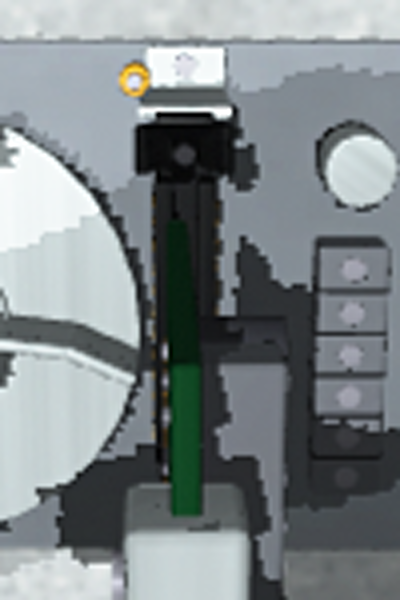

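```bash
python3 - <<'E'
from h import *
f=dict(np.load('w4.npz'));u=np.load('unit.npz'); th=float(u['th']); t=u['t']; R=np.array([[np.cos(th),-np.sin(th)],[np.sin(th),np.cos(th)]])
L=lambda p:((R.T@(p[:2]-t)-[.032,0])*1000).round(2)
for n,p,z in [('top',(315.7,190.5),.211),('bot',(313.9,154.8),.139),('barcorner front L',(301.5,228),.215),('guide flare centre',(316,138.5),.075),
  ('hub',(242.5,191),.058),('stub',(303.5,119.5),.026),('stub',(188.5,119.5),.026),('stub',(202.5,232),.026)]:
    print(n,L(ray(f,*p,z)))
E
```

```text
top [-0.23 44.72]
bot [-1.39 44.31]
barcorner front L [-5.4  31.68]
guide flare centre [-0.28 44.45]
hub [-61.02  -1.06]
stub [-11.15  53.91]
stub [-110.59   53.88]
stub [-109.29  -51.66]
```

```bash
python3 - <<'E'
from h import *
u=np.load('unit.npz'); th=float(u['th']); t=u['t']; R=np.array([[np.cos(th),-np.sin(th)],[np.sin(th),np.cos(th)]])
seat=t+R@[.032,0]
robot.move_straight([*seat,0.145],vel=0.12)
for z in (0.128,0.115,0.100):
    c=robot.move_straight([*seat,z],vel=0.03,contact_N=5)
    s=robot.sense(); print(c,round(s['t'],2),s['tcp_pos'].round(4),s['wrist_force'].round(2),s['torque'].round(2))
    if c: break
f=robot.grab_frame('side'); save(f,'s3'); a=f['image'][130:250,260:380,::-1]; cv2.imwrite('pics/s3z.png',cv2.resize(a,None,fx=4.8,fy=4.8,interpolation=cv2.INTER_CUBIC))
E
```

```text
False 12.71 [ 0.5967 -0.0792  0.128 ] [ 0.46 -0.26 -1.94] [ 0.07  0.05 -0.02]
False 13.29 [ 0.5967 -0.0792  0.1148] [-0.28 -0.28 -0.88] [ 0.01 -0.11 -0.02]
False 13.94 [ 0.5967 -0.0792  0.0999] [ 0.15  0.65 -0.99] [-0.05 -0.01  0.07]
```

View pics/s3z.png

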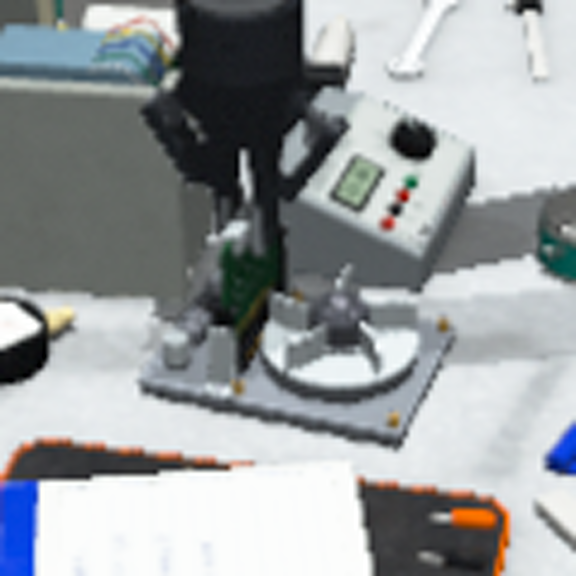

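```bash
python3 - <<'E'
from h import *
u=np.load('unit.npz'); th=float(u['th']); t=u['t']; R=np.array([[np.cos(th),-np.sin(th)],[np.sin(th),np.cos(th)]])
seat=t+R@[.032,0]
for z in (0.093,0.087,0.076):
    c=robot.move_straight([*seat,z],vel=0.02,contact_N=6)
    s=robot.sense(); print(c,round(s['t'],2),s['tcp_pos'].round(4),s['wrist_force'].round(2),s['torque'].round(2),s['opening'])
    if c: break
f=robot.grab_frame('wrist'); save(f,'w5'); np.savez('w5.npz',**f)
f=robot.grab_frame('side'); save(f,'s4'); a=f['image'][130:250,260:380,::-1]; cv2.imwrite('pics/s4z.png',cv2.resize(a,None,fx=4.8,fy=4.8,interpolation=cv2.INTER_CUBIC))
E
```

```text
False 14.49 [ 0.5967 -0.0792  0.0929] [-0.15  0.21 -0.82] [-0.03  0.01  0.  ] 0.13469413367852945
False 14.94 [ 0.5967 -0.0792  0.0868] [ 0.3  -0.83 -0.92] [-0.01 -0.06 -0.  ] 0.12802756692900663
True 15.32 [ 0.597  -0.0792  0.0815] [-0.31 -0.59  4.69] [-0.01  0.03 -0.01] 0.12609708265791497
```

View pics/s4z.png

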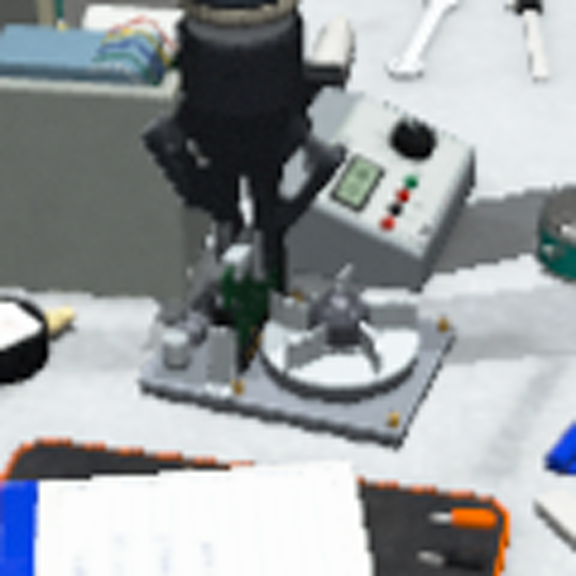

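View pics/w5.png

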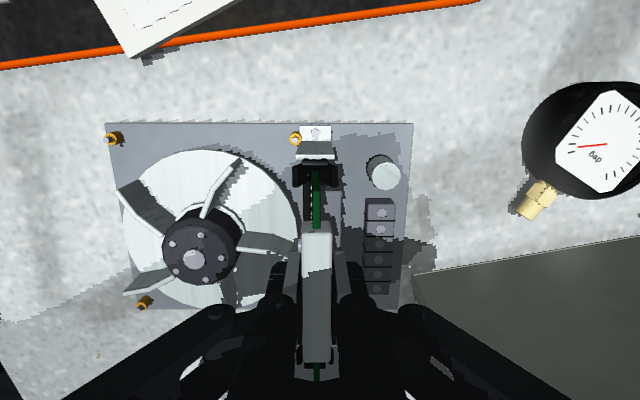

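```bash
python3 - <<'E'
from h import *
u=np.load('unit.npz'); th=float(u['th']); t=u['t']; R=np.array([[np.cos(th),-np.sin(th)],[np.sin(th),np.cos(th)]])
seat=t+R@[.032,0]
c=robot.move_straight([*seat,0.0775],vel=0.015,contact_N=8); s=robot.sense(); print(c,s['tcp_pos'].round(4),s['wrist_force'].round(2))
robot.grip(0.45); s=robot.sense(); print(s['t'],s['tcp_pos'].round(4),s['wrist_force'].round(2),s['opening'])
robot.move_straight([*seat,0.12],vel=0.1)
# view of unit, camera back over it
V=seat+R@[-.03,-.06]
robot.move_straight([*V,0.19],vel=0.2); robot.sleep(.2)
f=robot.grab_frame('wrist'); save(f,'w6'); np.savez('w6.npz',**f)
f=robot.grab_frame('side'); save(f,'s5'); a=f['image'][130:250,260:380,::-1]; cv2.imwrite('pics/s5z.png',cv2.resize(a,None,fx=4.8,fy=4.8,interpolation=cv2.INTER_CUBIC))
print(robot.sense()['t'])
E
```

```text
True [ 0.5975 -0.0793  0.0815] [-0.03  0.6   4.87]
16.0083 [ 0.5973 -0.0794  0.0807] [-0.23 -0.04  1.09] 0.4504443496582377
17.4833
```

View pics/s5z.png

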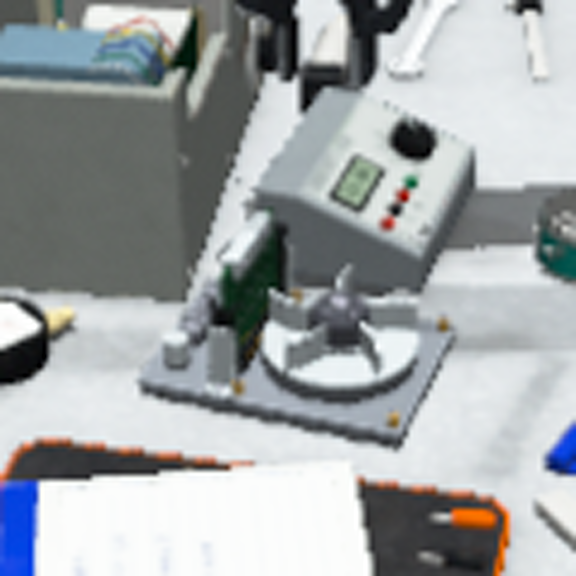

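View pics/w6.png

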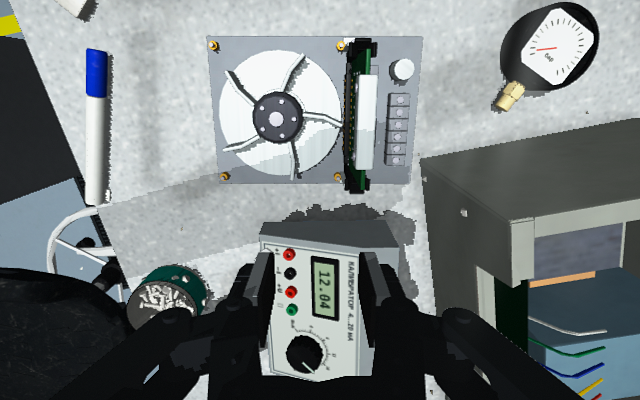

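```bash
python3 - <<'E'
from h import *
f=dict(np.load('w6.npz'))
u=np.load('unit.npz'); th=float(u['th']); t=u['t']; R=np.array([[np.cos(th),-np.sin(th)],[np.sin(th),np.cos(th)]])
W=cloud(f); m=(f['image'].min(2)>215); m[:, :352]=0; m[:,380:]=0; m[:70]=0; m[172:]=0
b=W[m]; print('bar',np.nanmedian(b,0),((R.T@(np.nanmedian(b,0)[:2]-t)-[.032,0])*1e3))
hub=ray(f,277.5,120,.058); print('hub',(R.T@(hub[:2]-t)+[.028,0])*1e3)
robot.grip(0.0,40)
A=t+R@[-.028,0]
p=A+R@[-.0475,-.05]
robot.move_straight([*p,0.12],vel=0.2); robot.sleep(.2)
s=robot.sense();print(s['t'],s['tcp_pos'],s['opening'])
f=robot.grab_frame('wrist'); save(f,'w7'); np.savez('w7.npz',**f)
T=s['tcp_pos']
for dx in (-.0145,.0145):
  for dy in (-.011,.011):
    q=np.array([*(T[:2]+R@[dx,dy]),T[2]-.011]); print(dx,dy,np.round(proj(f,q),1))
E
```

```text
bar [ 0.60016435 -0.06666288  0.09556604] [ 0.89439057 12.98310992]
hub [ 0.53908018 -1.59876405]
18.8083 [ 0.48308918 -0.10753753  0.12086581] 0.0007802889796542358
-0.0145 -0.011 [285.6 290.1]
-0.0145 0.011 [284.2 248. ]
0.0145 -0.011 [346.8 289.9]
0.0145 0.011 [348.1 247.9]
```

View pics/w7.png

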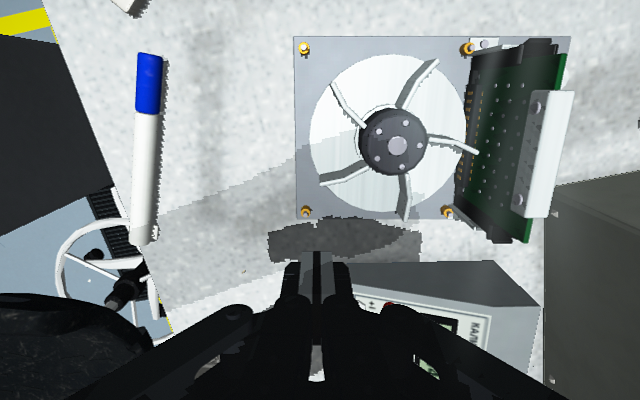

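```bash
python3 - <<'E'
from h import *
f=dict(np.load('w7.npz'))
a=f['image'][220:380,230:410,::-1].astype(float)*2.5; cv2.imwrite('pics/w7z.png',cv2.resize(a.clip(0,255).astype(np.uint8),None,fx=4,fy=3.7,interpolation=cv2.INTER_CUBIC))
W=cloud(f)
for p in [(310,262),(325,262),(310,280),(295,310),(340,310)]: print(p,W[p[1],p[0]].round(3))
E
```

```text
(310, 262) [ 0.483 -0.096  0.124]
(325, 262) [ 0.489 -0.097  0.124]
(310, 280) [ 0.483 -0.097  0.137]
(295, 310) [ 0.479 -0.094  0.157]
(340, 310) [ 0.493 -0.097  0.157]
```

View pics/w7z.png

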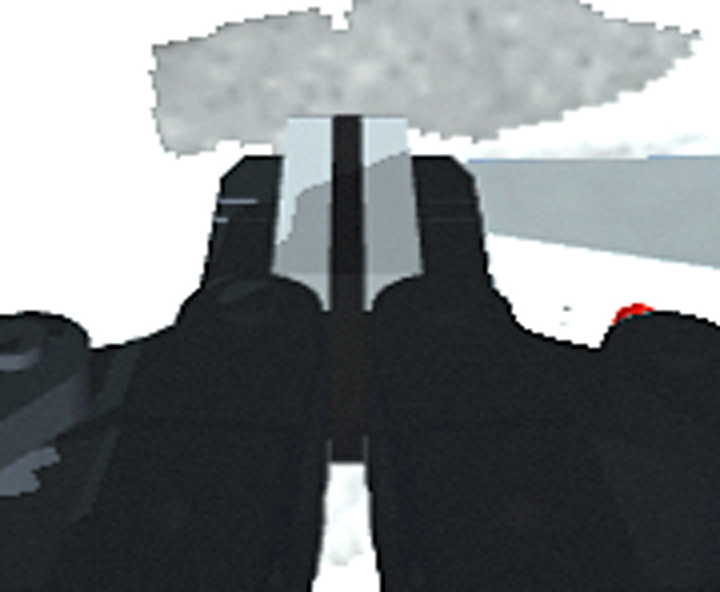

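```bash
python3 - <<'E'
from h import *
u=np.load('unit.npz'); th=float(u['th']); t=u['t']; R=np.array([[np.cos(th),-np.sin(th)],[np.sin(th),np.cos(th)]])
A=t+R@[-.028,0]
p=A+R@[-.040,-.051]; e=A+R@[-.054,.078]
robot.move_straight([*p,0.12],vel=0.1)
robot.move_straight([*p,0.055],vel=0.1)
s=robot.sense();print(s['t'],s['tcp_pos'],s['wrist_force'])
f0=robot.grab_frame('side')
robot.move_straight([*e,0.055],vel=0.15); s=robot.sense(); print(s['t'],s['wrist_force'])
F=[]
for i in range(4): F.append(robot.grab_frame('side')['image'])
print(robot.sense()['t'])
robot.move_straight([*e,0.19],vel=0.3)
V=t+R@[-.02,-.06]
robot.move_straight([*V,0.2],vel=0.25)
G=[]; T=[]
for i in range(8): T.append(robot.sense()['t']); G.append(robot.grab_frame('wrist'))
np.savez('spin.npz',T=T,I=[g['image'] for g in G],R=[g['R'] for g in G],t=[g['t'] for g in G],S=F)
cr=lambda i:cv2.resize(i[130:250,260:380,::-1],None,fx=2.2,fy=2.2)
cv2.imwrite('pics/spin_s.png',np.hstack([cr(f0['image']),cr(F[0]),cr(F[3])]))
c=[g['image'][20:220,180:440,::-1] for g in G]
cv2.imwrite('pics/spin_w.png',np.vstack([np.hstack(c[0:3]),np.hstack(c[3:6])])); print(T)
E
```

```text
19.9083 [ 0.48910172 -0.10954578  0.05530486] [-0.07021129  0.33273981  0.46888847]
20.975 [-0.12459771 -0.21406488 -0.92214009]
21.175
[22.5333, 22.5833, 22.6333, 22.6833, 22.7333, 22.7833, 22.8333, 22.8833]
```

View pics/spin_s.png

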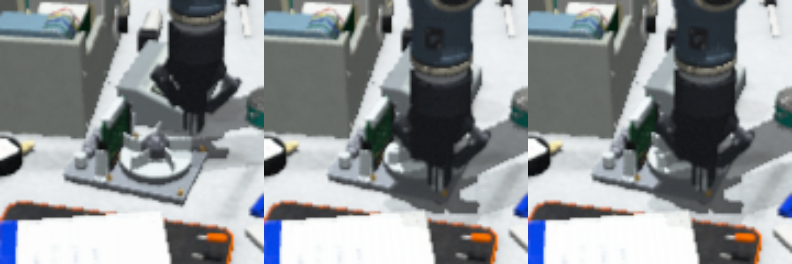

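View pics/spin_w.png

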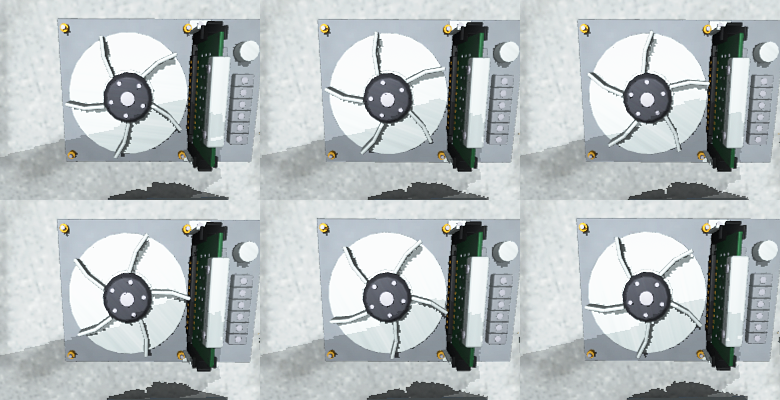

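```bash
cat > spin.py <<'E'
from h import *
u=np.load('unit.npz'); th=float(u['th']); t=u['t']; R=np.array([[np.cos(th),-np.sin(th)],[np.sin(th),np.cos(th)]])
A=t+R@[-.028,0]
def phase(f):
    g=f['image'].mean(2).astype(np.float32)
    a=np.linspace(0,2*np.pi,360,endpoint=False); s=0
    # refine hub centre: dark hub blob centroid
    u0,v0=proj(f,[*A,.058]); y,x=np.mgrid[0:400,0:640]; m=(np.hypot(x-u0,y-v0)<35)&(g<110)
    n,l,st,c=cv2.connectedComponentsWithStats(m.astype(np.uint8)); i=1+st[1:,4].argmax(); 
    x0,y0,w,h=st[i][:4]; cu,cv_=c[i]
    k=f['fx']/ (f['R']@np.array([*A,.058])+f['t'])[2]
    for r in (.010,.011,.012,.013,.014):
        s=s+cv2.remap(g,(cu+k*r*np.cos(a)).astype(np.float32)[None],(cv_+k*r*np.sin(a)).astype(np.float32)[None],cv2.INTER_LINEAR)[0]
    z=(s*np.exp(-5j*a)).sum(); return -np.angle(z)/5, abs(z)/s.sum()
def unwrap(p): return np.unwrap(p,period=2*np.pi/5)
E
python3 - <<'E'
from spin import *
d=np.load('spin.npz'); w=dict(np.load('w6.npz'))
P=[]
for i in range(8):
    f=dict(w); f['image']=d['I'][i]; f['R']=d['R'][i]; f['t']=d['t'][i]; P.append(phase(f))
P=np.array(P); print(np.diff(unwrap(P[:,0]))/.05, P[:,1].round(2))
T=[];Q=[];F=[]
for k in range(160):
    T.append(robot.sense()['t']); f=robot.grab_frame('wrist'); Q.append(phase(f)[0]); 
T=np.array(T); U=unwrap(np.array(Q)); print('img sense: + is clockwise'); print('turns',(U-U[0])[::20]/2/np.pi); print('speed',(np.diff(U)/np.diff(T))[::20]); print(T[0],T[-1]); save(f,'w8')
E
```

```text
[4.88209044 4.80743928 4.94204743 4.60700291 4.73621931 4.45721291
 4.54164635] [0.11 0.12 0.1  0.1  0.1  0.11 0.11 0.11]
img sense: + is clockwise
turns [0.         0.64673778 1.15661648 1.5440763  1.81848968 1.99246507
 2.07240734 2.08105038]
speed [4.35546794e+00 3.55033261e+00 2.76903654e+00 2.08345864e+00
 1.54231748e+00 8.16790885e-01 1.78726776e-01 3.21749809e-03]
22.9333 30.8833
```

```bash
python3 - <<'E'
from spin import *
p0=phase(robot.grab_frame('wrist'))[0]; robot.sleep(1.0); f=robot.grab_frame('wrist'); print('drift',phase(f)[0]-p0)
W=cloud(f); save(f,'w9')
m=(f['image'].min(2)>215); 
loc=(W[...,:2]-t)@R-[.032,0]
k=m&(abs(loc[...,0])<.01)&(abs(loc[...,1])<.035)&(W[...,2]>.088); print('bar',np.nanmedian(loc[k],0),np.nanmedian(W[k][:,2]),np.percentile(loc[k][:,1],[1,99]))
b=robot.grab_frame('top'); save(b,'top9'); a=dict(np.load('top0.npz'))
for i,im in enumerate((a['image'],b['image'])):
    pass
cv2.imwrite('pics/cmp.png',np.vstack([cv2.resize(x[150:290,180:400,::-1],None,fx=2.1,fy=2.1) for x in (a['image'],b['image'])]))
print(robot.sense()['t'],robot.sense()['wrist_force'])
E
```

```text
drift 0.00010140476170283907
bar [0.00098855 0.01042894] 0.09553566842130964 [-0.00916136  0.02836245]
32.0833 [-0.32418391 -0.00680056 -1.51087334]
```

View pics/w9.png

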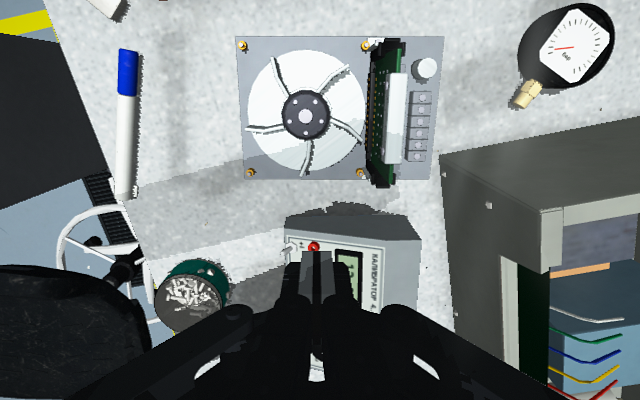

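View pics/cmp.png

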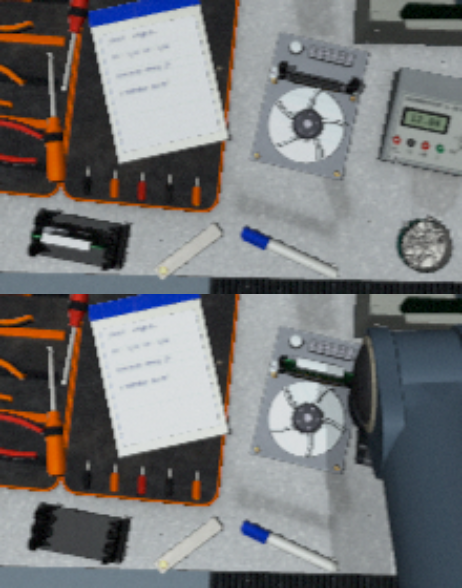

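The card is home at (395,115), the impeller is at rest at (305,117), the rack is empty and the bystanders haven't moved. I'm handing in.

```bash
python3 -c "
from plant import robot
print(robot.close_job())"
```

```text
the job is handed in; nothing more can be done
None
```

The control card is fully home in the blower unit with its components facing away from the impeller. The impeller was flicked once, ran down to a stop untouched, and I handed the job in at about 32 s.

- **Card:** I gripped it by the pull bar and lowered it at 20–30 mm/s until it touched bottom at about 6 N, then let go. It stopped at the height expected for the slot bottom (TCP at 0.0815 m). After release and again after the spin, the top of the bar measured 95.5 mm against the 96 mm expected.
- **Impeller:** One light clockwise flick with closed fingertips, away from the card side. I measured 4.9 rad/s about 1.5 s later. From 22.9 s I tracked about 2.1 more turns, and I estimate about one turn before that which I did not track. It was at rest at the end, with 0.0001 rad of drift over 1 s.
- **Bystanders:** The before-and-after top views show the marker and feeler gauge where they were. The arm hid the screw tin in the last top view, but the wrist view shows the tin and the pressure gauge, with no sign that they moved. I judged this by eye rather than measuring it.

Two checks disagreed slightly. The camera fit of the unit's position left errors of up to 2.5 mm, but the card still went in without catching. The last bar reading put its middle about 10 mm off in y, because the brightness mask picked up only part of the bar.

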